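# Tuck the fittings case's cover flap under its lip

### The job

Close the compartment of the grey fittings case: push its standing cover flap over with a fingertip, press it flat, and while keeping it down push it by its raised ridge towards the steel lip, as far as it goes, so that its front edge stays tucked beneath the lip when you let go. Nothing needs to be gripped or lifted: leave the case where it stands, and do not disturb the coupling standing on it, the tin or the wrench.

Things in the scene. Friction and masses are not known exactly. Their poses are not given: they have to be found in the camera images.
- case: Grey steel fittings case, 300 (x) x 220 (y) x 65 mm, 3 to 6 kg, loose on the bench; origin at the centre of its underside. +x points from hinge to lip. Compartment open from x -100 to +52 mm, decks at both ends. Hinge axis along y at x = -90 mm + joint hinge_bar, 71 mm above the underside (a 10 mm bar, 180 mm long, between guide rails 12 mm tall).
- flap (a joint): Angle (rad) of the aluminium cover flap: 0 flat over the compartment (firm stop), 1.57 upright, up to 1.95 leaning away from the lip. 4 mm thick, 160 mm wide, free edge 132 mm from the hinge axis; its outer face is 1 mm above the axis when flat (72 mm over the underside). Sprung: let go flat but not tucked, it rises to about 0.9. Folding takes up to 0.25 N m (5 N at 50 mm).
- hinge_bar (a joint): Slide (m) of hinge bar and flap along the case's +x: 0 back, 0.032 home. Takes about 5 N, stays where left. With the bar back, the flat flap's edge is about 12 mm short of the lip's bent entry; home, it lies 20 mm beyond the rim, beneath the lip. If the bar slid over 12 mm before the flap is flat, the edge lands on the lip: push the bar back first.
- ridge (a point): Foot of the flap's ridge on the outer face (upper when flat), mid-width, at the ridge's hinge-side face, 80 mm from the hinge axis. The ridge is a bar 100 mm long (y), 6 mm thick, standing 10 mm out; a fingertip pushes its hinge-side face to slide the flap. Site axes: x hinge to free edge, z out of the outer face.
- flap_edge (a point): Middle of the flap's free edge, 132 mm from the hinge axis. Same axes as point ridge.
- lip_edge (a point): Middle of the flap-side rim of the fixed retaining lip, a bright steel strip 170 mm wide (y), at case x = 54 mm. Its underside is 74 mm above the case's underside, 2 mm above the flat flap, with an entry bent upwards (x 54 to 62, top at 82 mm); straight part x 62 to 80 mm. Axes of the case.
- coupling: Brass pipe coupling, 42 mm diameter, 45 mm tall, standing loose on the deck behind the lip; origin at the centre of its underside. Leave it alone.
- tin: Closed tin, 72 mm diameter, 100 mm tall, standing on the bench beside the case; origin at the centre of its underside. Leave it alone.
- wrench: Steel wrench, 180 mm long, lying on the bench beside the case; origin at mid-length underneath, x along it. Leave it alone.

How it is judged:
On the way, in this order (a step that is already met when the one before it is completed fails the run):
1. the flap is folded down, its edge not yet far beneath the lip (value of joint flap below 0.12 rad and value of joint hinge_bar below 0.02 m), for 0.02 s.
2. the flap's edge is pushed beneath the lip (value of joint flap below 0.05 rad and value of joint hinge_bar above 0.025 m), for 0.2 s.
At the end, for the whole second after the job is handed in: The flap lies flat (under 0.05 rad) with its bar slid at least 25 of 32 mm, its edge held beneath the lip with nothing touching it; the case is within 30 mm of where it started, the coupling upright and within 35 mm, the tin and wrench within 20 mm (all of step 2 and z of flap_edge in the frame of lip_edge below 0 m and distance of case from where it was at the start of the episode below 0.03 m and height (world z) of case below 0.008 m and angle between coupling's own z axis and vertical below 0.1 rad and distance of coupling from where it was at the start of the episode below 0.035 m and distance of each of tin, wrench from where it was at the start of the episode below 0.02 m).
It fails at once if the case is lifted or tipped (height (world z) of case above 0.012 m or angle between case's own z axis and vertical above 0.08 rad).
It fails at once if the case is shoved more than 30 mm (distance of case from where it was at the start of the episode above 0.03 m).
It fails at once if a bystander is knocked over, lifted or pushed away (angle between coupling's own z axis and vertical above 0.3 rad or distance of coupling from where it was at the start of the episode above 0.035 m or distance of any of tin, wrench from where it was at the start of the episode above 0.02 m).
It also fails if it takes over 37 s, if anything falls off the work surface, if the arm or the gripper's body presses on something with over 40 N, if the wrist force passes 120 N, or if a joint passes its speed limit or range.

### The arm

A 7-joint arm with a two-finger parallel gripper is mounted at the origin on the work surface. World frame = base frame: x ahead of the robot, y to its left, z up, the work surface at z = 0. Lengths are in m, angles in rad, forces in N, time in s.
With the tool pointing down it reaches from about 0.425 to 0.875 m from the base axis. Payload 4.7 kg.
Tool frame: the origin (TCP) lies between the finger pads; the fingertips stand 14 mm ahead of it and the grasp point (between the pads) lies 5 mm behind it; z points along the fingers, y is the line along which they close (so a half turn about z gives the same grasp; the last joint's range is limited). The gripper opens to 87 mm and grips with 3 to 60 N. Pads are 19 mm wide; open, the fingers measure 117 mm over their backs; the gripper's body (75 mm by 190 mm) begins 51 mm behind the grasp point.
Start: joints at [1.268, 0.321, -0.07, 1.45, 0.023, 1.371, -0.057], TCP at [0.202, -0.618, 0.237] pointing down, gripper open.
Joint ranges: [-2.86, 2.86], [-0.3, 2.09], [-1.38, 1.24], [0.06, 2.45], [-1.56, 4.7], [0.09, 2.05], [-2.69, 2.69]. Speed limits (rad/s): [2.57, 2.57, 3.14, 3.14, 3.14, 3.14, 3.14].

### API

Orientations are given as a rotation vector (axis times angle).
In Python, from bench import get_state, get_image, camera_params, close_job gives the robot as it stands. The module is installed in compiled form; this text tells all that it offers.
- The arm moves only by the tool arm_command, never from a script. Its argument "motion" is a list of rows, each a list of 5 numbers: the finger opening in mm, from 0 to 87, then the shift along the tool's x, y, z in mm, then the turn about the tool's z in degrees. In form: [[gripper, x, y, z, spin], ...]. A call has 1 to 5 rows; each row is the pose to reach, as a shift and turn from the pose commanded when the call began, along the tool's axes at that moment; what a row does not reach only later rows make up. A row lasts 1/12 s, in which the tool goes at most 41.7 mm and 7.16 degrees, less where a joint would pass 70% of its speed; a pose out of reach is approached as far as the arm can. A call with a gripper value outside its range is refused whole. The fingers move at their own pace and stop on an object; "newtons" is the grip in N (left out, the last holds). Time passes only in rows, so rows that repeat a pose let the fingers close. It gives the time, the measured TCP pose, the force, the opening and the grip force at its end, in the units of the state.
- get_state(): the state, without advancing time (a new reading comes with each control period).
- get_image(name): name is "side" or "top" or "wrist"; returns (picture, depth): 480x640x3 uint8, red, green, blue; 480x640 float32, m along the optical axis (not along the pixel's ray), 0 where there is no reading.
- camera_params(name): a dict with "intrinsics" (3x3 intrinsics, pixels), "extrinsics" (4x4, takes a point from camera to world coordinates). Camera axes: x right, y down, z forward; pixel columns grow to the right and rows downward; lengths in m; the calibration is good to about 2 mm. A picture is of the moment at which its call begins: read the wrist's pose just before it. camera_params takes no time and is no camera call; for the wrist camera it gives the pose at the moment of the call.
- close_job(): hands the job in; it is judged then, once.
The state is a dict: "time": time; "joint_positions": joint angles; "qd": joint speeds; "joint_torque": joint torques, N m; "position": TCP position; "tool_rot": TCP orientation; "ft_force": force on the tool from outside, world axes, zero at the start; "torque": the same for the moment, N m; "grip_width": opening from 0.0 (shut) to 1.0 (fully open); "grip_force": force on a finger pad.
Only numpy, scipy, OpenCV 4.12 (cv2) and the standard library are available. Lean on these libraries where they do the work, as an engineer would, in place of code of your own. Each camera call takes 0.05 s, during which the arm holds its last target. There are 200 camera calls.

## Working session

There is one attempt and no reset: what is moved stays moved. The work goes in short steps, Python scripts to look and compute and a tool call to move; the robot and the scene stay as the last step left them, time stands still between calls to the robot, and variables do not carry over. Pictures are saved under pics/ and viewed, at most 10 in all, crops included, and the job is handed in when it is done.

Besides the shell and the picture viewer there is one more tool, called after "Emit:" by a JSON object that holds its "method" and its "body", one argument or row to a line. arm_command: Moves the arm, as the interface text tells. Its arguments: {"type":"object","properties":{"motion":{"type":"array"},"newtons":{"type":"number"}},"required":["motion"]}

```bash
mkdir -p pics; cat > h.py <<'E'
from bench import *
import numpy as np, cv2
def shot(n,f):
    P=camera_params(n); im,d=get_image(n); cv2.imwrite(f'pics/{f}.png',im[:,:,::-1]); np.savez(f'pics/{f}.npz',d=d,K=P['intrinsics'],E=P['extrinsics'],im=im)
def cloud(f):
    z=np.load(f'pics/{f}.npz'); d=z['d'];K=z['K'];E=z['E']; v,u=np.indices(d.shape)
    p=np.stack([(u-K[0,2])/K[0,0]*d,(v-K[1,2])/K[1,1]*d,d],-1)@np.array(E)[:3,:3].T+np.array(E)[:3,3]
    p[d==0]=np.nan; return p
E
python3 - <<'E'
from h import *
s=get_state(); print(s['time'],s['position'],s['tool_rot'],s['ft_force'],s['grip_width'])
shot('top','t0');shot('side','s0')
a=cv2.imread('pics/t0.png');b=cv2.imread('pics/s0.png')
E
```

```text
0.0 [ 0.20225428 -0.61716968  0.23546885] [-3.10041569e+00 -4.95312993e-01  6.34514143e-04] [ 0.40560003 -0.49258167  0.54217771] 1.000606234987187
```

View pics/t0.png

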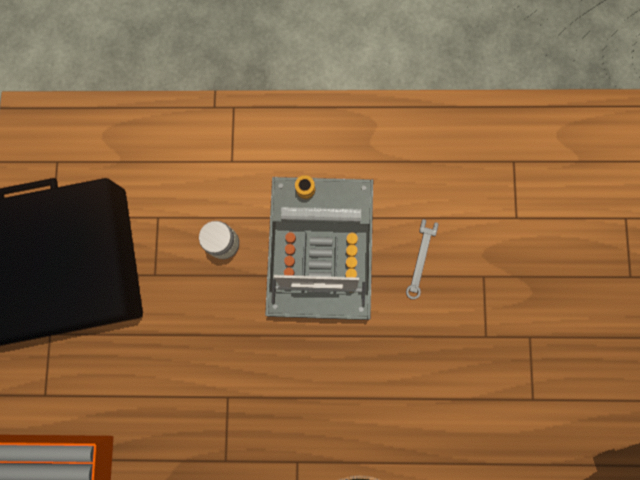

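View pics/s0.png

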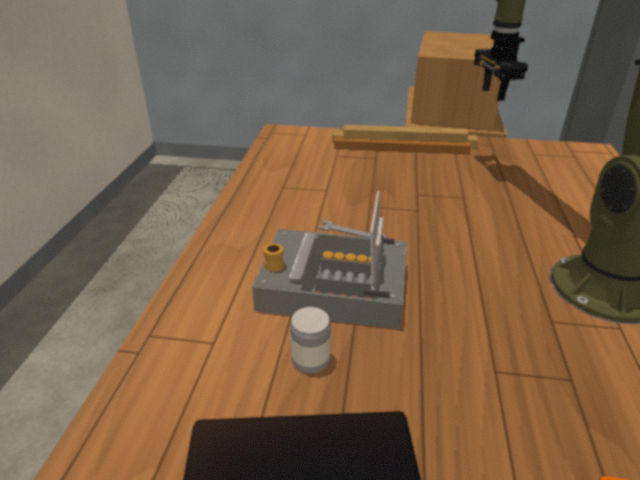

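The top view shows the case at about (320,250) with its lip up-image at (320,214). The flap is upright at row 283, with its ridge (at about (318,286)) on the near side. The coupling is at (305,186), the tin at (217,240) and the wrench at (422,260). Next I measure them.

```bash
python3 - <<'E'
from h import *
p=cloud('t0')
for n,(u,v) in dict(coup=(305,178),tin=(215,235),lip=(320,214),deckN=(320,310),deckF=(340,188),c1=(275,182),c2=(369,184),c3=(270,315),c4=(367,315),flapT=(320,279),fl2=(320,285)).items(): print(n,p[v,u].round(4))
sub=p[150:340,250:390]; m=np.abs(sub[...,2]-.065)<.006
pix=sub[m][:,:2]; r=cv2.minAreaRect((pix*1000).astype(np.float32)); print(r,cv2.boxPoints(r))
for f in('t0','s0'):
    q=cloud(f).reshape(-1,3); q=q[~np.isnan(q[:,0])]
    q=q[(q[:,2]>.085)&(q[:,2]<.3)&(abs(q[:,0]-.55)<.25)&(abs(q[:,1])<.3)]
    for z in np.arange(.085,.25,.015):
        w=q[(q[:,2]>z)&(q[:,2]<z+.015)]
        if len(w): print(f,round(z,3),len(w),np.percentile(w,[2,50,98],axis=0)[:,:2].round(3).tolist())
E
```

```text
coup [0.7284 0.1164 0.1122]
tin [0.6098 0.3038 0.0976]
lip [0.6581 0.0856 0.0807]
deckN [0.4567 0.0845 0.0649]
deckF [0.7181 0.0433 0.0669]
c1 [0.7312 0.1841 0.0676]
c2 [ 0.7287 -0.0196  0.0604]
c3 [0.4459 0.1896 0.0608]
c4 [ 0.4469 -0.0136  0.0649]
flapT [0.5103 0.0805 0.1976]
fl2 [0.5019 0.0817 0.1589]
((591.4381103515625, 86.586669921875), (220.4948272705078, 300.7669982910156), 88.46359252929688) [[438.1527   -19.589005]
 [738.8116   -27.653214]
 [744.7235   192.76234 ]
 [444.06464  200.82655 ]]
t0 0.085 299 [[0.501, 0.024], [0.603, 0.283], [0.696, 0.299]]
t0 0.1 488 [[0.502, 0.026], [0.704, 0.126], [0.732, 0.299]]
t0 0.115 35 [[0.502, 0.01], [0.506, 0.116], [0.726, 0.166]]
t0 0.13 31 [[0.504, 0.011], [0.505, 0.035], [0.508, 0.167]]
t0 0.145 318 [[0.496, 0.021], [0.502, 0.091], [0.509, 0.161]]
t0 0.16 124 [[0.498, 0.013], [0.507, 0.084], [0.511, 0.164]]
t0 0.175 115 [[0.507, 0.012], [0.51, 0.085], [0.511, 0.165]]
t0 0.19 248 [[0.509, 0.013], [0.512, 0.088], [0.516, 0.165]]
t0 0.205 18 [[0.51, 0.013], [0.512, 0.061], [0.515, 0.156]]
s0 0.085 376 [[0.505, 0.092], [0.612, 0.284], [0.728, 0.299]]
s0 0.1 292 [[0.507, 0.099], [0.713, 0.129], [0.736, 0.291]]
s0 0.115 32 [[0.508, 0.111], [0.51, 0.159], [0.513, 0.17]]
s0 0.13 26 [[0.51, 0.132], [0.511, 0.159], [0.514, 0.172]]
s0 0.145 194 [[0.5, 0.032], [0.507, 0.105], [0.515, 0.171]]
s0 0.16 56 [[0.51, 0.028], [0.512, 0.117], [0.518, 0.17]]
s0 0.175 63 [[0.511, 0.028], [0.514, 0.128], [0.519, 0.172]]
s0 0.19 132 [[0.512, 0.02], [0.516, 0.102], [0.519, 0.171]]
```

Emit:
{"method": "arm_command", "body": {
  "motion": [
    [0, 30, -23, 0, 4],
    [0, 61, -46, 0, 8],
    [0, 92, -70, 0, 12],
    [0, 122, -93, 0, 16],
    [0, 153, -117, 0, 20]
  ],
  "newtons": 20
}}

```text
time: 0.52
position: [0.3118, -0.4572, 0.2361]
tool_rot: [-3.141, 0.057, 0.001]
ft_force: [0.8, 0.4, -0.5]
grip_width: 0.707
grip_force: 0.0
```

```bash
cat >> h.py <<'E'
from scipy.spatial.transform import Rotation as R
C=np.array([.5914,.0866]); YAW=-.0268
def to(*t):  # world TCP target -> shift in tool axes (mm), spin to case yaw
    s=get_state(); M=R.from_rotvec(s['tool_rot']).as_matrix()
    yaw=np.arctan2(M[1,0],M[0,0])
    print('t',round(s['time'],2),'p',np.round(s['position'],4),'F',np.round(s['ft_force'],1),'yaw',round(yaw,3),'tilt',M[:,2].round(3))
    print('shift',(M.T@(np.array(t)-s['position'])*1000).round(1),'spin',round(np.degrees(yaw-YAW),1))
E
python3 -c "
from h import *
to(.42,-.29,.24)"
```

```text
t 0.52 p [ 0.3118 -0.4572  0.2361] F [ 0.8  0.4 -0.5] yaw -0.036 tilt [-0.001  0.    -1.   ]
shift [ 102.1 -171.    -3.9] spin -0.5
```

Emit:
{"method": "arm_command", "body": {
  "motion": [
    [0, 20, -34, 0, 0],
    [0, 41, -68, 0, 0],
    [0, 61, -102, 0, 0],
    [0, 82, -136, 0, 0],
    [0, 102, -170, 0, 0]
  ]
}}

```text
time: 0.93
position: [0.4194, -0.2903, 0.2363]
tool_rot: [3.141, -0.051, -0.0]
ft_force: [0.7, -0.7, -0.3]
grip_width: 0.327
grip_force: 0.0
```

Emit:
{"method": "arm_command", "body": {
  "motion": [
    [0, 4, -40, 0, 0],
    [0, 8, -80, 0, 0],
    [0, 12, -120, 0, 0],
    [0, 16, -160, 0, 0],
    [0, 20, -200, 0, 0]
  ]
}}

```text
time: 1.35
position: [0.4449, -0.091, 0.2363]
tool_rot: [3.141, -0.051, -0.001]
ft_force: [1.4, 0.6, 0.4]
grip_width: 0.02
grip_force: 0.0
```

```bash
python3 -c "
from h import *
to(.445,.0905,.24)"
```

```text
t 1.35 p [ 0.4449 -0.091   0.2363] F [1.4 0.6 0.4] yaw -0.032 tilt [-0. -0. -1.]
shift [  -5.7 -181.4   -3.8] spin -0.3
```

Emit:
{"method": "arm_command", "body": {
  "motion": [
    [0, -1, -40, 0, 0],
    [0, -2, -80, 0, 0],
    [0, -4, -120, 0, 0],
    [0, -5, -160, 0, 0],
    [0, -5, -181, 0, 0]
  ]
}}

```text
time: 1.77
position: [0.4451, 0.0935, 0.2366]
tool_rot: [-3.14, 0.042, -0.001]
ft_force: [0.7, 0.3, -0.6]
grip_width: 0.004
grip_force: 0.0
```

Emit:
{"method": "arm_command", "body": {
  "motion": [
    [0, 0, 0, 20, 0],
    [0, 0, 0, 40, 0],
    [0, 10, 0, 50, 0],
    [0, 20, 0, 50, 0],
    [0, 28, 0, 50, 0]
  ]
}}

```text
time: 2.18
position: [0.4738, 0.087, 0.1855]
tool_rot: [3.141, -0.05, -0.003]
ft_force: [-0.0, -0.1, 0.3]
grip_width: 0.005
grip_force: 0.0
```

```bash
python3 -c "
from h import *
to(.49,.0895,.185)
shot('side','s1')"
```

```text
t 2.18 p [0.4738 0.087  0.1855] F [-0.  -0.1  0.3] yaw -0.032 tilt [-0.002 -0.    -1.   ]
shift [16.1 -3.   0.5] spin -0.3
```

View pics/s1.png

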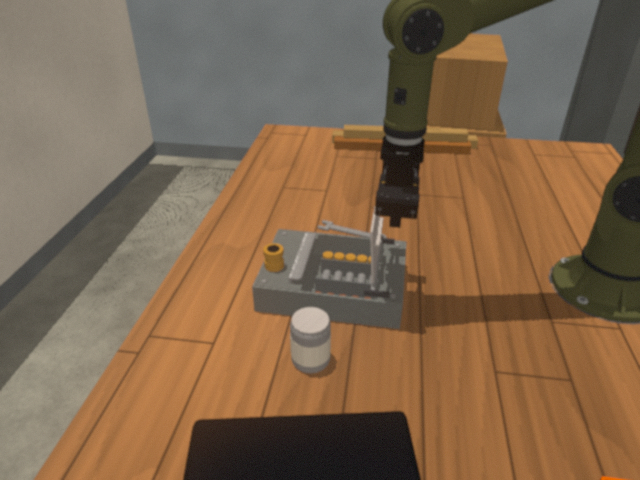

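Emit:
{"method": "arm_command", "body": {
  "motion": [
    [0, 13, 0, 0, 0],
    [0, 26, 0, 0, 0],
    [0, 37, 0, 1, 0],
    [0, 47, 0, 2, 0],
    [0, 56, 0, 4, 0]
  ]
}}

```text
time: 2.65
position: [0.5304, 0.0853, 0.1826]
tool_rot: [3.141, -0.051, -0.001]
ft_force: [-1.5, -0.5, -0.4]
grip_width: 0.007
grip_force: 0.4
```

Emit:
{"method": "arm_command", "body": {
  "motion": [
    [0, 9, 0, 3, 0],
    [0, 17, 0, 6, 0],
    [0, 24, 0, 10, 0],
    [0, 30, 0, 15, 0],
    [0, 36, 0, 21, 0]
  ]
}}

```text
time: 3.07
position: [0.567, 0.0843, 0.1614]
tool_rot: [3.141, -0.051, 0.002]
ft_force: [-0.7, 0.6, 1.3]
grip_width: 0.005
grip_force: 0.6
```

```bash
python3 -c "
from h import *
to(.578,.0895,.1566)
shot('side','s2')
shot('top','t2')
q=cloud('s2').reshape(-1,3); q=q[(q[:,1]>.12)&(q[:,1]<.18)&(q[:,0]>.49)&(q[:,0]<.65)&(q[:,2]>.075)&(q[:,2]<.22)]
for a in np.arange(.49,.65,.015):
  w=q[(q[:,0]>=a)&(q[:,0]<a+.015)]
  if len(w): print(round(a,3),len(w),np.median(w[:,2]).round(4))
import cv2
im=cv2.imread('pics/s2.png')[150:350,200:460]; cv2.imwrite('pics/s2c.png',cv2.resize(im,None,fx=2.5,fy=2.5))
"
```

```text
t 3.07 p [0.567  0.0843 0.1614] F [-0.7  0.6  1.3] yaw -0.032 tilt [ 0.001 -0.    -1.   ]
shift [10.8 -5.6  4.8] spin -0.3
0.49 4 0.0753
0.505 85 0.0799
0.52 147 0.092
0.535 155 0.1081
0.55 173 0.1246
0.565 164 0.138
0.58 163 0.1537
0.595 62 0.1627
0.64 8 0.0788
```

View pics/s2c.png

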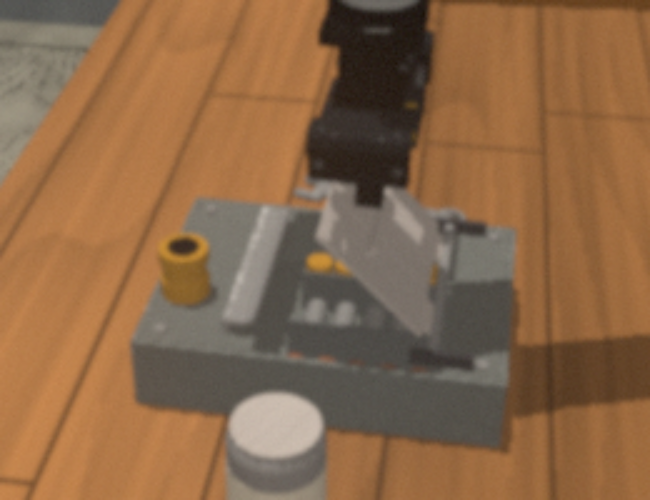

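The flap is at about 45° and the bar is still back. I'll lift off and come down on the hinge side of the ridge.

Emit:
{"method": "arm_command", "body": {
  "motion": [
    [0, 0, 0, -15, 0],
    [0, -8, -1, -30, 0],
    [0, -24, -3, -30, 0],
    [0, -38, -4, -25, 0],
    [0, -41, -4, -10, 0]
  ]
}}

```text
time: 3.58
position: [0.525, 0.0908, 0.1736]
tool_rot: [3.14, -0.048, 0.006]
ft_force: [0.2, 0.8, -0.7]
grip_width: 0.006
grip_force: 0.0
```

```bash
python3 -c "
from h import *
to(.5265,.0885,.13)
shot('side','s3')
q=cloud('s3').reshape(-1,3); q=q[(q[:,1]>.12)&(q[:,1]<.18)&(q[:,0]>.49)&(q[:,0]<.65)&(q[:,2]>.075)&(q[:,2]<.22)]
for a in np.arange(.49,.65,.015):
  w=q[(q[:,0]>=a)&(q[:,0]<a+.015)]
  if len(w): print(round(a,3),len(w),np.median(w[:,2]).round(4))
"
```

```text
t 3.58 p [0.525  0.0908 0.1736] F [ 0.2  0.8 -0.7] yaw -0.031 tilt [ 0.004 -0.001 -1.   ]
shift [ 1.4  2.2 43.6] spin -0.2
0.49 2 0.0752
0.505 95 0.082
0.52 140 0.0976
0.535 157 0.1169
0.55 160 0.1373
0.565 153 0.1544
0.58 96 0.1693
0.64 7 0.0793
```

Emit:
{"method": "arm_command", "body": {
  "motion": [
    [0, 1, 2, 20, 0],
    [0, 1, 2, 37, 0],
    [0, 8, 2, 44, 0],
    [0, 17, 2, 52, 0],
    [0, 26, 2, 61, 0]
  ]
}}

```text
time: 4.05
position: [0.5511, 0.0867, 0.1104]
tool_rot: [3.141, -0.051, -0.003]
ft_force: [-3.0, -0.5, 2.5]
grip_width: 0.003
grip_force: 1.4
```

```bash
python3 -c "
from h import *
to(.563,.0875,.086)
shot('side','s4')
q=cloud('s4').reshape(-1,3); q=q[(q[:,1]>.12)&(q[:,1]<.18)&(q[:,0]>.49)&(q[:,0]<.65)&(q[:,2]>.075)&(q[:,2]<.22)]
for a in np.arange(.49,.65,.015):
  w=q[(q[:,0]>=a)&(q[:,0]<a+.015)]
  if len(w): print(round(a,3),len(w),np.median(w[:,2]).round(4))
"
```

```text
t 4.05 p [0.5511 0.0867 0.1104] F [-3.  -0.5  2.5] yaw -0.032 tilt [-0.002 -0.001 -1.   ]
shift [11.9 -1.2 24.4] spin -0.3
0.49 4 0.0753
0.505 65 0.1731
0.52 315 0.1732
0.535 340 0.1779
0.55 354 0.1782
0.565 356 0.1767
0.58 247 0.1102
0.595 129 0.111
0.61 126 0.1174
0.625 22 0.1207
0.64 5 0.0782
```

Emit:
{"method": "arm_command", "body": {
  "motion": [
    [0, 2, 0, 6, 0],
    [0, 4, 0, 12, 0],
    [0, 6, 0, 18, 0],
    [0, 7, 0, 22, 0],
    [0, 7, 0, 25, 0]
  ]
}}

```text
time: 4.52
position: [0.5583, 0.0866, 0.0858]
tool_rot: [3.141, -0.051, 0.0]
ft_force: [-5.8, -2.5, 22.9]
grip_width: 0.003
grip_force: 12.2
```

```bash
python3 -c "
from h import *
to(.563,.0875,.086)
shot('side','s5');shot('top','t5')
import cv2
im=cv2.imread('pics/s5.png')[150:350,200:460]; cv2.imwrite('pics/s5c.png',cv2.resize(im,None,fx=2.5,fy=2.5))
"
```

```text
t 4.52 p [0.5583 0.0866 0.0858] F [-5.8 -2.5 22.9] yaw -0.032 tilt [ 0. -0. -1.]
shift [ 4.7 -1.1 -0.2] spin -0.3
```

View pics/s5c.png

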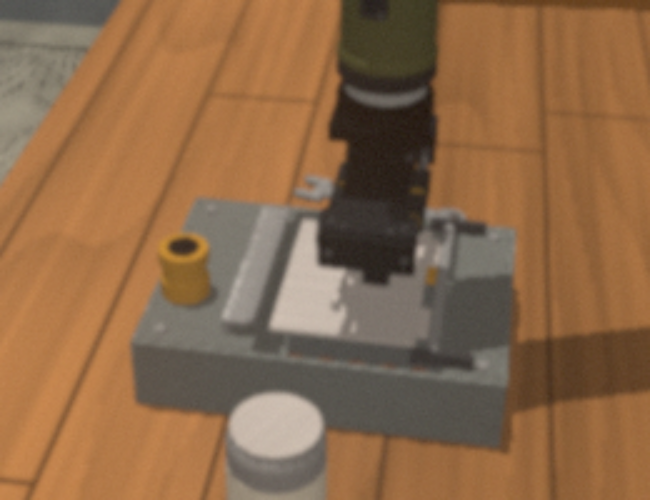

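Flat, with a visible gap before the lip, so step 1 should be met. I'll ease the press a little and slide.

Emit:
{"method": "arm_command", "body": {
  "motion": [
    [0, 2, 0, -0.3, 0],
    [0, 5, 0, -0.3, 0],
    [0, 8, 0, -0.3, 0],
    [0, 11, 0, -0.3, 0],
    [0, 14, 0, -0.3, 0]
  ]
}}

```text
time: 5.03
position: [0.572, 0.0864, 0.0863]
tool_rot: [3.141, -0.05, -0.001]
ft_force: [-4.5, -0.2, 6.2]
grip_width: 0.003
grip_force: 3.1
```

Emit:
{"method": "arm_command", "body": {
  "motion": [
    [0, 2, 0, 0.1, 0],
    [0, 4, 0, 0.1, 0],
    [0, 6, 0, 0.1, 0],
    [0, 8, 0, 0.1, 0],
    [0, 10, 0, 0.1, 0]
  ]
}}

```text
time: 5.45
position: [0.5814, 0.0861, 0.0862]
tool_rot: [3.141, -0.05, -0.002]
ft_force: [-4.5, -0.7, 8.2]
grip_width: 0.007
grip_force: 4.6
```

Emit:
{"method": "arm_command", "body": {
  "motion": [
    [0, 2, 0, 0, 0],
    [0, 4, 0, 0, 0],
    [0, 6, 0, 0, 0],
    [0, 8, 0, 0, 0],
    [0, 10, 0, 0, 0]
  ]
}}

```text
time: 5.87
position: [0.5915, 0.0859, 0.0862]
tool_rot: [3.141, -0.05, -0.002]
ft_force: [-5.2, -0.4, 8.1]
grip_width: 0.005
grip_force: 4.6
```

```bash
python3 -c "
from h import *
to(.603,.0865,.086)
shot('top','t6');p=cloud('t6')
s=p[150:340,250:390]; m=np.abs(s[...,2]-.065)<.006
print(cv2.minAreaRect((s[m][:,:2]*1000).astype(np.float32)))
im=cv2.imread('pics/t6.png')[165:335,250:390]; cv2.imwrite('pics/t6c.png',cv2.resize(im,None,fx=3.5,fy=3.5))
"
```

```text
t 5.87 p [0.5915 0.0859 0.0862] F [-5.2 -0.4  8.1] yaw -0.032 tilt [-0.002 -0.    -1.   ]
shift [11.5 -1.   0.2] spin -0.3
((591.450927734375, 86.51261138916016), (220.37130737304688, 300.58038330078125), 88.51396942138672)
```

View pics/t6c.png

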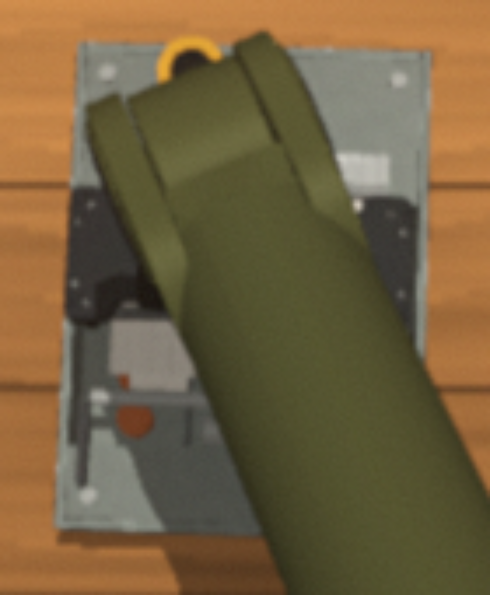

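The case hasn't moved. The arm hides most of it from above, but the hinge bar (row 395 in the crop) has moved forward. Pushing on until it stops.

Emit:
{"method": "arm_command", "body": {
  "motion": [
    [0, 2, 0, 0, 0],
    [0, 4, 0, 0, 0],
    [0, 6, 0, 0, 0],
    [0, 7, 0, 0, 0],
    [0, 8, 0, 0, 0]
  ]
}}

```text
time: 6.33
position: [0.5995, 0.0856, 0.0862]
tool_rot: [3.141, -0.05, -0.002]
ft_force: [-6.1, 0.2, 7.2]
grip_width: 0.002
grip_force: 4.5
```

Emit:
{"method": "arm_command", "body": {
  "motion": [
    [0, 1, 0, 0, 0],
    [0, 2, 0, 0, 0],
    [0, 3, 0, 0, 0],
    [0, 3, 0, 0, 0],
    [0, 3, 0, 0, 0]
  ]
}}

```text
time: 6.75
position: [0.6027, 0.0855, 0.0863]
tool_rot: [3.141, -0.05, -0.001]
ft_force: [-4.7, 0.7, 6.9]
grip_width: 0.003
grip_force: 4.2
```

Emit:
{"method": "arm_command", "body": {
  "motion": [
    [0, 1, 0, 0, 0],
    [0, 2, 0, 0, 0],
    [0, 2, 0, 0, 0]
  ]
}}

```text
time: 7.0
position: [0.6045, 0.0855, 0.0862]
tool_rot: [3.141, -0.05, -0.002]
ft_force: [-5.8, -0.4, 7.3]
grip_width: 0.011
grip_force: 4.8
```

Emit:
{"method": "arm_command", "body": {
  "motion": [
    [0, 0.5, 0, 0, 0],
    [0, 1, 0, 0, 0],
    [0, 1, 0, 0, 0]
  ]
}}

```text
time: 7.25
position: [0.6045, 0.0855, 0.0862]
tool_rot: [3.141, -0.05, -0.005]
ft_force: [-7.2, 0.1, 10.2]
grip_width: 0.002
grip_force: 5.8
```

Emit:
{"method": "arm_command", "body": {
  "motion": [
    [0, 0.5, 0, 0, 0],
    [0, 1, 0, 0, 0],
    [0, 1, 0, 0, 0]
  ]
}}

```text
time: 7.5
position: [0.6046, 0.0855, 0.0862]
tool_rot: [3.14, -0.049, -0.008]
ft_force: [-10.5, -0.2, 11.4]
grip_width: 0.007
grip_force: 6.8
```

```bash
python3 -c "
from h import *
to(.604,.0865,.086)
shot('side','s7')
im=cv2.imread('pics/s7.png')[150:350,200:460]; cv2.imwrite('pics/s7c.png',cv2.resize(im,None,fx=2.5,fy=2.5))
"
```

```text
t 7.5 p [0.6046 0.0855 0.0862] F [-10.5  -0.2  11.4] yaw -0.031 tilt [-0.005 -0.001 -1.   ]
shift [-0.6 -1.   0.2] spin -0.3
```

View pics/s7c.png

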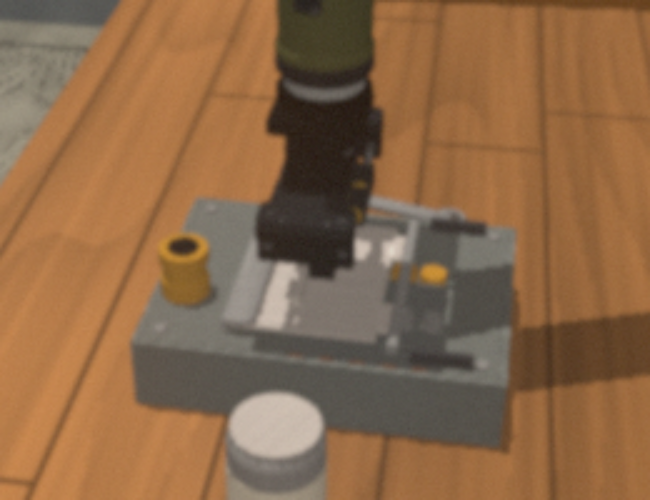

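The flap's edge is under the lip at (245,300) and the bar is at its stop. I'll unload and lift straight up.

Emit:
{"method": "arm_command", "body": {
  "motion": [
    [0, -1.5, 0, 0, 0],
    [0, -2, 0, -3, 0],
    [0, -2, 0, -20, 0],
    [0, -2, 0, -50, 0],
    [0, -2, 0, -90, 0]
  ]
}}

```text
time: 7.97
position: [0.6037, 0.0842, 0.1737]
tool_rot: [3.141, -0.051, -0.007]
ft_force: [1.0, -0.4, -0.9]
grip_width: 0.007
grip_force: 0.0
```

Emit:
{"method": "arm_command", "body": {
  "motion": [
    [0, -30, 0, -20, 0],
    [0, -60, 0, -40, 0],
    [0, -90, 0, -40, 0],
    [0, -120, 0, -40, 0],
    [0, -120, 0, -40, 0]
  ]
}}

```text
time: 8.38
position: [0.4812, 0.0894, 0.2158]
tool_rot: [3.137, -0.048, -0.001]
ft_force: [0.7, 0.6, -0.8]
grip_width: 0.004
grip_force: 0.0
```

```bash
python3 -c "
from h import *
to(.604,.0865,.086)
shot('side','s8')
p=cloud('s8'); q=p.reshape(-1,3); q=q[(abs(q[:,1]-.087)<.08)&(q[:,0]>.5)&(q[:,0]<.66)&(q[:,2]<.12)]
for a in np.arange(.5,.67,.015):
  w=q[(q[:,0]>=a)&(q[:,0]<a+.015)]
  if len(w): print(round(a,3),len(w),np.percentile(w[:,2],[50,80,97]).round(4))
im=cv2.imread('pics/s8.png')[150:350,200:460]; cv2.imwrite('pics/s8c.png',cv2.resize(im,None,fx=2.5,fy=2.5))
"
```

```text
t 8.38 p [0.4812 0.0894 0.2158] F [ 0.7  0.6 -0.8] yaw -0.03 tilt [-0.    -0.004 -1.   ]
shift [122.9  -1.4 129.7] spin -0.2
0.5 244 [0.0306 0.0369 0.0446]
0.515 248 [0.0289 0.0373 0.045 ]
0.53 371 [0.0715 0.0738 0.0755]
0.545 399 [0.0697 0.0711 0.0725]
0.56 381 [0.0705 0.0717 0.073 ]
0.575 374 [0.0708 0.0718 0.073 ]
0.59 379 [0.0708 0.0718 0.0732]
0.605 415 [0.0713 0.0734 0.0824]
0.62 341 [0.0714 0.0729 0.0817]
0.635 418 [0.0718 0.0734 0.0802]
0.65 252 [0.0764 0.0786 0.0804]
```

View pics/s8c.png

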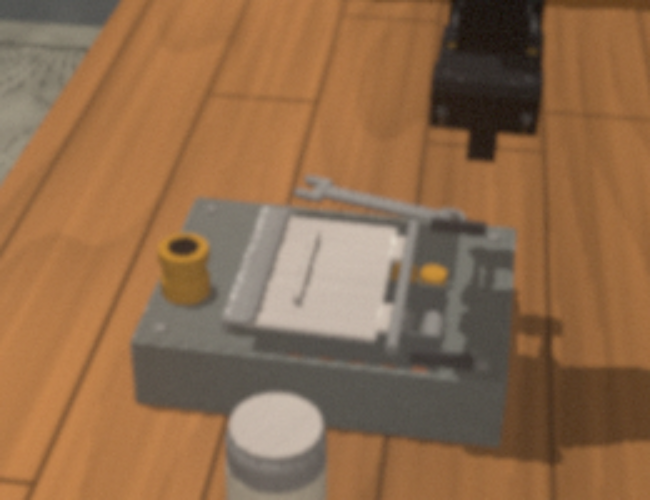

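The flap lies flat with its edge under the lip (column 265 in the crop). Its surface reads 70–72 mm, and nothing is touching it.

```bash
python3 -c "
from bench import *
print(close_job())"
```

```text
the job is handed in; nothing more can be done
None
```

I closed the compartment and handed the job in at about 8.4 s: the flap lies flat with its edge under the lip and the bar at its stop, and the case and the things around it look undisturbed; no verdict was shown.

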